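# Tag the tired vibration mount

## Task

Three spring mounts from the measuring microscope are bolted to a carrier plate. Working from the robot's left to its right, press each blue pad down a few millimetres with the fingertips and let it spring back; then push the yellow tag of the softest mount all the way down, leaving the other two tags up. Pick nothing up, and leave the loose parts standing where they are.

Things in the scene. Friction and masses are not known exactly. Their poses are not given: they have to be found in the camera images.
- carrier: aluminium plate, 130 mm (its x, away from the robot) x 380 mm (its y, to the left) x 10 mm, bolted to the bench; origin at the centre of its underside. Bolted on it, 140 mm apart along y, are three look-alike spring mounts: grey base 118 x 64 x 12 mm, blue pad on its far half, yellow tag on its near half. Which mount sits in which place changes each time
- pad_left (a point): centre of the top of the blue pad of the left mount when not pressed (seen from the robot); the pad is 40 mm across, its top 68 mm above the bench. It begins to move at about 1 N; beyond that one of the three pads takes less than 0.6 N a mm, the other two 0.9 to 2 N a mm; it bottoms after 12 mm and springs back. A fixed point, not moving with the pad
- tag_left (a point): centre of the top of the yellow tag of the left mount when up; T-shaped, head 16 mm (carrier x) x 32 mm (carrier y), 70 mm nearer the robot than the pad. Its top is 76 mm above the bench when up and 62 mm when fully down, the guide block's top 50 mm. A fixed point that does not follow the tag
- pad_middle (a point): centre of the top of the blue pad of the middle mount when not pressed (seen from the robot); the pad is 40 mm across, its top 68 mm above the bench. It begins to move at about 1 N; beyond that one of the three pads takes less than 0.6 N a mm, the other two 0.9 to 2 N a mm; it bottoms after 12 mm and springs back. A fixed point, not moving with the pad
- tag_middle (a point): centre of the top of the yellow tag of the middle mount when up; T-shaped, head 16 mm (carrier x) x 32 mm (carrier y), 70 mm nearer the robot than the pad. Its top is 76 mm above the bench when up and 62 mm when fully down, the guide block's top 50 mm. A fixed point that does not follow the tag
- pad_right (a point): centre of the top of the blue pad of the right mount when not pressed (seen from the robot); the pad is 40 mm across, its top 68 mm above the bench. It begins to move at about 1 N; beyond that one of the three pads takes less than 0.6 N a mm, the other two 0.9 to 2 N a mm; it bottoms after 12 mm and springs back. A fixed point, not moving with the pad
- tag_right (a point): centre of the top of the yellow tag of the right mount when up; T-shaped, head 16 mm (carrier x) x 32 mm (carrier y), 70 mm nearer the robot than the pad. Its top is 76 mm above the bench when up and 62 mm when fully down, the guide block's top 50 mm. A fixed point that does not follow the tag
- tag_a (a joint): how far the tag of one of the three mounts is pushed down, m: 0 up (as at the start), 0.014 fully down; which place this mount sits in is not told. The tag slides stiffly (about 4 N) and stays where it is left
- tag_b (a joint): how far the tag of one of the three mounts is pushed down, m: 0 up (as at the start), 0.014 fully down; which place this mount sits in is not told. The tag slides stiffly (about 4 N) and stays where it is left
- tag_c (a joint): how far the tag of one of the three mounts is pushed down, m: 0 up (as at the start), 0.014 fully down; which place this mount sits in is not told. The tag slides stiffly (about 4 N) and stays where it is left
- collet_1: steel spring collet, 28 mm across, 30 mm tall, standing on the carrier between two mounts; loose, to be left alone; the origin is at the centre of its underside
- collet_2: steel spring collet, 28 mm across, 30 mm tall, standing on the carrier between two mounts; loose, to be left alone; the origin is at the centre of its underside
- gear_blank: steel gear blank with a hub, 48 mm across, 22 mm tall, right of the carrier; loose, to be left alone; the origin is at the centre of its underside
- bush_a: flanged steel bush, 36 mm across, 30 mm tall, left of the carrier; loose, to be left alone; the origin is at the centre of its underside
- block_123: drilled steel set-up block, 51 x 76 x 25 mm, behind the carrier; loose, to be left alone; the origin is at the centre of its underside
- v_block_0: steel V-block, 49 x 41 x 24 mm, behind the carrier; loose, to be left alone; the origin is at the centre of its underside

How it is judged:
On the way, in this order (a step that is already met when the one before it is completed fails the run):
1. the fingers press on the pad of the left mount with 1.5 N or more (horizontal distance between the grasp point and pad_left below 0.05 m and contact force between the fingers and anything else above 1.5 N), for 0.1 s.
2. the fingers press on the pad of the middle mount with 1.5 N or more (horizontal distance between the grasp point and pad_middle below 0.05 m and contact force between the fingers and anything else above 1.5 N), for 0.1 s.
3. the fingers press on the pad of the right mount with 1.5 N or more (horizontal distance between the grasp point and pad_right below 0.05 m and contact force between the fingers and anything else above 1.5 N), for 0.1 s.
4. the softest mount's tag is pushed down (12 mm or more of its 14) (value of joint tag_b above 0.012 m), for 0.1 s.
At the end, for the whole second after the job is handed in: the softest mount's tag is down by 12 mm or more, the other two tags by less than 3 mm, and the loose parts stand within 15 mm of where they were (value of joint tag_b above 0.012 m and value of joint each of tag_a, tag_c below 0.003 m and distance of each of collet_1, collet_2, gear_blank, bush_a, block_123, v_block_0 from where it was at the start of the episode below 0.015 m); the robot touches nothing.
It fails at once if the tag of a mount that is not the softest is pushed down 3 mm (value of joint any of tag_a, tag_c above 0.003 m).
It fails at once if a loose part is lifted or moved by 15 mm (distance of any of collet_1, collet_2, gear_blank, bush_a, block_123, v_block_0 from where it was at the start of the episode above 0.015 m).
It also fails if it takes over 48 s, if anything falls off the work surface, if the arm or the gripper's body presses on something with over 40 N, if the wrist force passes 120 N, or if a joint passes its speed limit or range.

## Robot

A 6-joint arm with a two-finger parallel gripper is mounted at the origin on a cart in front of the work surface, level with it; the furniture and walls round the work are solid. World frame = base frame: x ahead of the robot, y to its left, z up, the work surface at z = 0. Lengths are in m, angles in rad, forces in N, time in s.
With the tool pointing down it reaches from about 0.35 to 0.85 m from the base axis. Payload 8.1 kg.
Tool frame: the origin (TCP) lies at the centre of the arm's flange, where the gripper is bolted on; the fingertips stand 186 mm ahead of it and the grasp point (between the pads) lies 167 mm ahead of it; z points along the fingers, y is the line along which they close (so a half turn about z gives the same grasp; the last joint's range is limited). The gripper opens to 93 mm and grips with 3 to 60 N. Pads are 15 mm wide; open, the fingers measure 128 mm over their backs; the gripper's body (75 mm by 188 mm) begins 65 mm behind the grasp point.
Start: joints at [-1.223, 0.13, 1.488, -0, 1.523, -0.085], TCP at [0.252, -0.545, 0.405] pointing down, gripper open.
Joint ranges: [-2.96, 2.96], [-0.89, 2.26], [0.02, 2.5], [-1.34, 4.48], [0, 2.73], [-2.66, 2.66]. Speed limits (rad/s): [2.39, 2.39, 2.79, 3.14, 3.14, 3.14].

## Interface

Orientations are given as a rotation vector (axis times angle).
In Python, from plant import robot gives the robot as it stands.
- The arm moves only by the tool apply_moves, never from a script. Its argument "series" is a list of rows, each a list of 2 entries, a list of its own where there are three numbers: the shift along the tool's x, y, z in mm, then the turn, a rotation vector about the tool's x, y, z in rad. A call has 1 to 12 rows; each row shifts and turns the commanded pose from where the row before left it, along the tool's axes as they then stand; what a row does not reach is not made up. A row lasts 1/12 s, in which the tool goes at most 41.7 mm and 7.16 degrees, less where a joint would pass 70% of its speed; a pose out of reach is approached as far as the arm can. A call is refused whole if a number of a shift passes 41.7 or a number of a turn 0.125, either way. A call with a gripper value outside its range is refused whole. "claw" is the opening, from 0 (shut) to 1 (fully open), set as the call begins (left out, the last holds). The fingers move at their own pace and stop on an object; "newtons" is the grip in N (left out, the last holds). Time passes only in rows, so rows that do not move let the fingers close. It gives the time, the measured TCP pose, the force, the opening and the grip force at its end, in the units of the state.
- robot.read_state(): the state, without advancing time (a new reading comes with each control period).
- robot.read_camera(name): name is "scene" or "top" or "wrist"; returns (picture, depth): 420x560x3 uint8, blue, green, red; 420x560 float32, m along the optical axis (not along the pixel's ray), 0 where there is no reading.
- robot.calibration(name): a dict with "fx", "fy", "cx", "cy" (pixels), "extrinsics" (4x4, takes a point from world to camera coordinates). Camera axes: x right, y down, z forward; pixel columns grow to the right and rows downward; lengths in m; the calibration is good to about 2 mm. A picture is of the moment at which its call begins: read the wrist's pose just before it. calibration takes no time and is no camera call; for the wrist camera it gives the pose at the moment of the call.
- robot.close_job(): hands the job in; it is judged then, once.
The state is a dict: "t": time; "q": joint angles; "dq": joint speeds; "joint_torque": joint torques, N m; "tool_pos": TCP position; "orientation": TCP orientation; "force": force on the tool from outside, world axes, zero at the start; "wrist_torque": the same for the moment, N m; "opening": finger opening in m; "gripper_force": force on a finger pad.
Only numpy, scipy, OpenCV 4.12 (cv2) and the standard library are available. Lean on these libraries where they do the work, as an engineer would, in place of code of your own. Each camera call takes 0.05 s, during which the arm holds its last target. There are 200 camera calls.

## Working session

There is one attempt and no reset: what is moved stays moved. The work goes in short steps, Python scripts to look and compute and a tool call to move; the robot and the scene stay as the last step left them, time stands still between calls to the robot, and variables do not carry over. Pictures are saved under pics/ and viewed, at most 10 in all, crops included, and the job is handed in when it is done.

Besides the shell and the picture viewer there is one more tool, called after "Request:" by a JSON object that holds its "api" and its "payload". apply_moves: Moves the arm, as the interface text tells. Its arguments: {"type":"object","properties":{"series":{"type":"array"},"claw":{"type":"number"},"newtons":{"type":"number"}},"required":["series"]}

```bash
ls; mkdir -p pics; python3 - <<'E'
from plant import robot
import cv2,numpy as np
s=robot.read_state();print(s)
for n in("top","scene"):
    p,d=robot.read_camera(n);cv2.imwrite(f"pics/{n}0.png",p);np.save(f"{n}0.npy",d);c=robot.calibration(n);print(n,c)
E
```

```text
pics
{'t': 0.0, 'q': array([-1.22340728e+00,  1.31145299e-01,  1.48925478e+00,  6.63709632e-06,
        1.52303470e+00, -8.53914233e-02]), 'dq': array([-0.00031007,  0.00059746,  0.00059279,  0.00059374, -0.00142961,
       -0.0002672 ]), 'joint_torque': array([-4.85953769e-04, -5.59858203e+01, -4.91748869e+01,  7.66498852e-02,
        3.57722933e-02, -1.84236224e-04]), 'tool_pos': array([ 0.25158512, -0.54445187,  0.40371009]), 'orientation': array([-3.06654259e+00, -6.74124244e-01,  3.67436419e-04]), 'force': array([ 0.20569136, -0.13361662, -0.38195401]), 'wrist_torque': array([ 0.01033066, -0.02051633, -0.04030208]), 'gripper_force': 0.0, 'opening': 0.09269625043031378}
top {'fx': 407.630898503568, 'fy': 407.630898503568, 'cx': 280.59535162491056, 'cy': 205.9937118889005, 'extrinsics': array([[-0.01349335, -0.99980541,  0.01439013, -0.0011461 ],
       [-0.99413011,  0.01186897, -0.1075381 ,  0.58478021],
       [ 0.10734637, -0.01575671, -0.99409682,  0.98287344],
       [ 0.        ,  0.        ,  0.        ,  1.        ]])}
scene {'fx': 514.6551689008542, 'fy': 514.6551689008542, 'cx': 278.11158067628537, 'cy': 209.27638224082477, 'extrinsics': array([[-0.84172162, -0.53990016, -0.0035402 ,  0.49193619],
       [-0.32845558,  0.51725483, -0.79029385,  0.26014529],
       [ 0.42851097, -0.66404462, -0.61271779,  1.07104485],
       [ 0.        ,  0.        ,  0.        ,  1.        ]])}
```

View pics/top0.png

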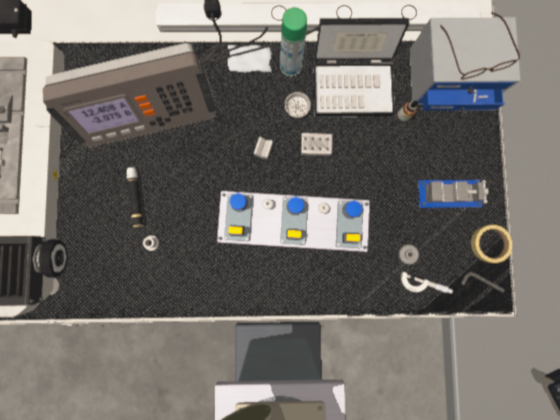

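The top view shows pads at about (238,202), (297,206) and (353,210), tags at (236,230), (294,234) and (353,238), and collets at (269,204) and (324,208). I'll refine these by colour.

```bash
cat > h.py <<'E'
from plant import robot
import cv2,numpy as np
from scipy.spatial.transform import Rotation as R
def ray(c,u,v,z):
    E=c["extrinsics"];Rt=E[:3,:3].T;o=-Rt@E[:3,3]
    d=Rt@np.array([(u-c["cx"])/c["fx"],(v-c["cy"])/c["fy"],1]);return o+d*(z-o[2])/d[2]
def project(c,P):
    q=c["extrinsics"][:3,:3]@P+c["extrinsics"][:3,3];return q[0]/q[2]*c["fx"]+c["cx"],q[1]/q[2]*c["fy"]+c["cy"],q[2]
def blobs(p,lo,hi,amin):
    m=cv2.inRange(cv2.cvtColor(p,cv2.COLOR_BGR2HSV),lo,hi)
    n,l,s,c=cv2.connectedComponentsWithStats(m);return [(c[i],s[i]) for i in range(1,n) if s[i,4]>amin]
def delta(target,yaw=None):
    """shift in mm in tool axes to TCP target; turn about tool to tool-down with tool y at yaw"""
    s=robot.read_state();r=R.from_rotvec(s["orientation"])
    print("t",s["t"],"pos",s["tool_pos"].round(4),"F",s["force"].round(2))
    print("world d mm",((target-s["tool_pos"])*1e3).round(1),"tool d mm",(r.inv().apply(target-s["tool_pos"])*1e3).round(1))
    if yaw is not None:
        y=np.array([np.cos(yaw),np.sin(yaw),0]);z=np.array([0,0,-1.])
        t=R.from_matrix(np.c_[np.cross(y,z),y,z]);print("turn",(r.inv()*t).as_rotvec().round(4))
E
python3 - <<'E'
from h import *
p=cv2.imread("pics/top0.png");d=np.load("top00.npy") if 0 else np.load("top0.npy");c=robot.calibration("top")
for nm,lo,hi,z in(("pad",(100,150,60),(125,255,255),.068),("tag",(22,150,120),(34,255,255),.076)):
    for b,s in blobs(p,lo,hi,60):
        u,v=b
        if not(215<u<375 and 180<v<255):continue
        dd=d[int(v),int(u)]
        E=c["extrinsics"];pc=np.array([(u-c["cx"])/c["fx"]*dd,(v-c["cy"])/c["fy"]*dd,dd]);w=E[:3,:3].T@(pc-E[:3,3])
        print(nm,b.round(1),s,ray(c,u,v,z).round(4),"depth",w.round(4))
r=R.from_rotvec(robot.read_state()["orientation"]).as_matrix();print(r.round(3))
x=cv2.resize(p[175:265,205:385],None,fx=4,fy=4,interpolation=cv2.INTER_CUBIC);cv2.imwrite("pics/crop1.png",x)
E
```

```text
pad [237.7 201.1] [230 194  16  15 186] [0.5938 0.0947 0.068 ] depth [0.5937 0.0946 0.0687]
pad [295.6 204.9] [288 198  16  15 189] [ 0.583 -0.044  0.068] depth [ 0.583  -0.044   0.0674]
pad [353.4 208.5] [346 201  16  16 188] [ 0.5725 -0.1829  0.068 ] depth [ 0.5726 -0.183   0.0676]
tag [235.4 229.8] [229 226  14   8  97] [0.5246 0.0997 0.076 ] depth [0.5247 0.0998 0.0743]
tag [293.9 233.4] [287 230  15   8  98] [ 0.5145 -0.0385  0.076 ] depth [ 0.5144 -0.0383  0.0785]
tag [352.6 237.1] [346 234  14   8  96] [ 0.5039 -0.1772  0.076 ] depth [ 0.504  -0.1773  0.0754]
[[ 0.908  0.419 -0.001]
 [ 0.419 -0.908  0.002]
 [ 0.    -0.002 -1.   ]]
```

View pics/crop1.png

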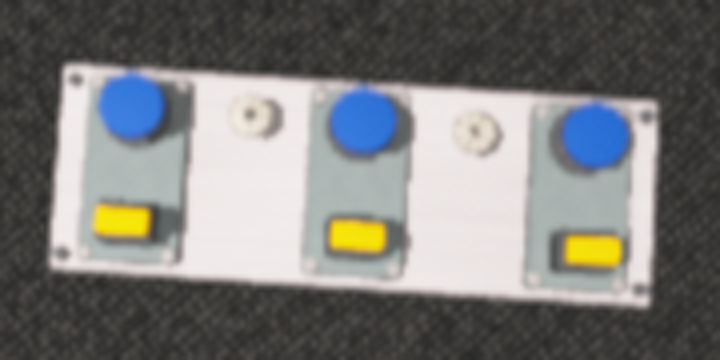

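View pics/scene0.png

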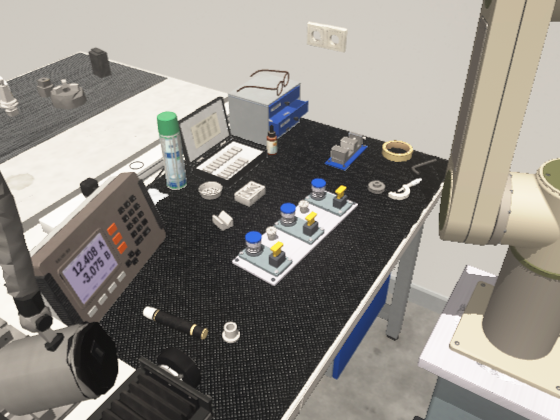

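The points match the given sizes: spacing about 139 mm, pad to tag 70 mm, depths near 68 and 76 mm. I'll close the gripper and go above the left pad without turning the tool.

Request:
{"api": "apply_moves", "payload": {"series": [[[29, -22, 5], [0, 0, 0]], [[29, -22, 5], [0, 0, 0]], [[29, -22, 5], [0, 0, 0]], [[29, -22, 5], [0, 0, 0]], [[29, -22, 5], [0, 0, 0]], [[29, -22, 5], [0, 0, 0]], [[29, -22, 5], [0, 0, 0]], [[29, -22, 5], [0, 0, 0]], [[29, -22, 5], [0, 0, 0]], [[29, -22, 5], [0, 0, 0]], [[29, -22, 5], [0, 0, 0]], [[29, -22, 5], [0, 0, 0]]], "claw": 0, "newtons": 10}}

```text
t: 1.1
tool_pos: [0.4571, -0.1573, 0.3443]
orientation: [-3.068, -0.674, 0.0]
force: [0.5, -1.0, 0.4]
opening: 0.0175
gripper_force: 0.0
```

Request:
{"api": "apply_moves", "payload": {"series": [[[29, -22, 5], [0, 0, 0]], [[29, -22, 5], [0, 0, 0]], [[29, -22, 5], [0, 0, 0]], [[29, -22, 5], [0, 0, 0]], [[29, -22, 5], [0, 0, 0]], [[29, -22, 5], [0, 0, 0]], [[0, 0, 0], [0, 0, 0]], [[0, 0, 0], [0, 0, 0]], [[0, 0, 0], [0, 0, 0]]]}}

```text
t: 1.85
tool_pos: [0.5592, 0.0338, 0.3142]
orientation: [3.068, 0.676, -0.002]
force: [-0.6, -1.0, 0.4]
opening: 0.0004
gripper_force: 0.0
```

```bash
python3 - <<'E'
from h import *
delta(np.array([.5938,.0947,.260]),np.arctan2(-.2776,-.0213))
print(R.from_rotvec(robot.read_state()["orientation"]).as_matrix().round(3),robot.read_state()["opening"])
E
```

```text
t 1.85 pos [0.5592 0.0338 0.3142] F [-0.56 -1.    0.42]
world d mm [ 34.6  60.9 -54.2] tool d mm [ 57.1 -40.7  54.1]
turn [1.000e-04 1.400e-03 5.103e-01]
[[ 0.907  0.42  -0.001]
 [ 0.42  -0.907 -0.   ]
 [-0.001 -0.    -1.   ]] 0.0003838923362115602
```

Request:
{"api": "apply_moves", "payload": {"series": [[[19, -13.5, 14], [0, 0, 0]], [[19, -13.5, 14], [0, 0, 0]], [[19, -13.5, 14], [0, 0, 0]], [[0, 0, 6], [0, 0, 0]], [[0, 0, 0], [0, 0, 0]], [[0, 0, 0], [0, 0, 0]], [[0, 0, 0], [0, 0, 0]], [[0, 0, 0], [0, 0, 0]]]}}

```text
t: 2.52
tool_pos: [0.5944, 0.0932, 0.268]
orientation: [3.068, 0.672, 0.003]
force: [-0.1, -0.1, 0.7]
opening: 0.0002
gripper_force: 0.0
```

Request:
{"api": "apply_moves", "payload": {"series": [[[0, 0, 3], [0, 0, 0]], [[0, 0, 3], [0, 0, 0]], [[0, 0, 3], [0, 0, 0]], [[0, 0, 0], [0, 0, 0]], [[0, 0, 0], [0, 0, 0]], [[0, 0, 0], [0, 0, 0]], [[0, 0, 0], [0, 0, 0]], [[0, 0, 0], [0, 0, 0]]]}}

```text
t: 3.18
tool_pos: [0.5943, 0.0945, 0.2578]
orientation: [3.068, 0.675, 0.0]
force: [0.3, 0.5, -0.1]
opening: 0.0005
gripper_force: 0.0
```

Request:
{"api": "apply_moves", "payload": {"series": [[[0, 0, 2], [0, 0, 0]], [[0, 0, 2], [0, 0, 0]], [[0, 0, 2], [0, 0, 0]], [[0, 0, 1], [0, 0, 0]], [[0, 0, 0], [0, 0, 0]], [[0, 0, 0], [0, 0, 0]], [[0, 0, 0], [0, 0, 0]], [[0, 0, 0], [0, 0, 0]], [[0, 0, 0], [0, 0, 0]]]}}

```text
t: 3.93
tool_pos: [0.5943, 0.0944, 0.251]
orientation: [3.068, 0.675, 0.001]
force: [0.1, 0.4, 4.6]
opening: 0.0007
gripper_force: 1.9
```

Request:
{"api": "apply_moves", "payload": {"series": [[[0, 0, 2], [0, 0, 0]], [[0, 0, 2], [0, 0, 0]], [[0, 0, 0], [0, 0, 0]], [[0, 0, 0], [0, 0, 0]], [[0, 0, 0], [0, 0, 0]], [[0, 0, 0], [0, 0, 0]], [[0, 0, 0], [0, 0, 0]]]}}

```text
t: 4.52
tool_pos: [0.5944, 0.0945, 0.2473]
orientation: [3.068, 0.675, 0.001]
force: [-1.0, -0.3, 6.6]
opening: 0.0005
gripper_force: 3.8
```

The force noise is about 0.7 N, so I'll average several readings at two depths.

```bash
cat > m.py <<'E'
from h import *
a=[]
for i in range(12): robot.read_camera("top");s=robot.read_state();a.append([*s["tool_pos"],s["force"][2],s["gripper_force"]])
a=np.array(a);print(s["t"],a.mean(0).round(4),"sd",a.std(0).round(4))
E
python3 m.py
```

```text
5.1167 [0.5944 0.0945 0.2473 7.4249 3.7508] sd [0.000e+00 0.000e+00 0.000e+00 6.737e-01 4.000e-04]
```

Request:
{"api": "apply_moves", "payload": {"series": [[[0, 0, 2], [0, 0, 0]], [[0, 0, 1.5], [0, 0, 0]], [[0, 0, 0], [0, 0, 0]], [[0, 0, 0], [0, 0, 0]], [[0, 0, 0], [0, 0, 0]]]}}

```text
t: 5.53
tool_pos: [0.5944, 0.0945, 0.2441]
orientation: [3.068, 0.675, 0.001]
force: [-3.3, -0.4, 10.9]
opening: 0.0004
gripper_force: 5.3
```

```bash
python3 m.py
```

```text
6.1333 [ 0.5944  0.0945  0.2442 10.4116  5.2799] sd [0.     0.     0.     0.5459 0.0015]
```

The left mount's slope is about 0.97 N/mm, so it is stiff. Next is the middle pad.

Request:
{"api": "apply_moves", "payload": {"series": [[[0, 0, -15], [0, 0, 0]], [[0, 0, -18], [0, 0, 0]], [[-17.1, 30.2, 0], [0, 0, 0]], [[-17.1, 30.2, 0], [0, 0, 0]], [[-17.1, 30.2, 0], [0, 0, 0]], [[-17.1, 30.2, 0], [0, 0, 0]], [[0, 0, 10], [0, 0, 0]], [[0, 0, 8], [0, 0, 0]], [[0, 0, 0], [0, 0, 0]], [[0, 0, 0], [0, 0, 0]], [[0, 0, 0], [0, 0, 0]], [[0, 0, 0], [0, 0, 0]]]}}

```text
t: 7.13
tool_pos: [0.583, -0.0428, 0.2585]
orientation: [3.068, 0.677, 0.0]
force: [-0.2, 0.2, -0.1]
opening: 0.0002
gripper_force: 0.0
```

Request:
{"api": "apply_moves", "payload": {"series": [[[0, 0, 3], [0, 0, 0]], [[0, 0, 2], [0, 0, 0]], [[0, 0, 2], [0, 0, 0]], [[0, 0, 2], [0, 0, 0]], [[0, 0, 2], [0, 0, 0]], [[0, 0, 0], [0, 0, 0]], [[0, 0, 0], [0, 0, 0]], [[0, 0, 0], [0, 0, 0]], [[0, 0, 0], [0, 0, 0]]]}}

```text
t: 7.88
tool_pos: [0.5829, -0.0439, 0.2475]
orientation: [-3.068, -0.675, -0.001]
force: [0.2, 2.6, 3.9]
opening: 0.0003
gripper_force: 1.8
```

```bash
python3 m.py
```

```text
8.4833 [ 0.5829 -0.0439  0.2474  3.5892  1.7794] sd [0.000e+00 0.000e+00 1.000e-04 4.061e-01 1.170e-02]
```

The middle pad reads 3.6 N at the same depth, which suggests it is the soft one. Now the right pad.

Request:
{"api": "apply_moves", "payload": {"series": [[[0, 0, -12], [0, 0, 0]], [[0, 0, -18], [0, 0, 0]], [[-17, 30.4, 0], [0, 0, 0]], [[-17, 30.4, 0], [0, 0, 0]], [[-17, 30.4, 0], [0, 0, 0]], [[-17, 30.4, 0], [0, 0, 0]], [[0, 0, 10], [0, 0, 0]], [[0, 0, 8], [0, 0, 0]], [[0, 0, 0], [0, 0, 0]], [[0, 0, 0], [0, 0, 0]], [[0, 0, 0], [0, 0, 0]], [[0, 0, 0], [0, 0, 0]]]}}

```text
t: 9.48
tool_pos: [0.5723, -0.1818, 0.2596]
orientation: [3.068, 0.677, 0.0]
force: [0.6, -0.2, 0.2]
opening: 0.0006
gripper_force: 0.0
```

Request:
{"api": "apply_moves", "payload": {"series": [[[0, 0, 3], [0, 0, 0]], [[0, 0, 3], [0, 0, 0]], [[0, 0, 2], [0, 0, 0]], [[0, 0, 2], [0, 0, 0]], [[0, 0, 2], [0, 0, 0]], [[0, 0, 0], [0, 0, 0]], [[0, 0, 0], [0, 0, 0]], [[0, 0, 0], [0, 0, 0]], [[0, 0, 0], [0, 0, 0]]]}}

```text
t: 10.23
tool_pos: [0.5725, -0.1825, 0.2487]
orientation: [3.068, 0.675, 0.002]
force: [-3.4, 4.2, 11.1]
opening: 0.0006
gripper_force: 5.3
```

```bash
python3 m.py
```

```text
10.8333 [ 0.5725 -0.1825  0.2486 10.7212  5.3018] sd [0.     0.     0.     0.5974 0.0013]
```

The right pad reads 10.7 N, so it is stiff, and the middle mount is the softest. I'll rise and go over the middle tag.

Request:
{"api": "apply_moves", "payload": {"series": [[[0, 0, -15], [0, 0, 0]], [[0, 0, -25], [0, 0, 0]], [[2, -38.7, 0], [0, 0, 0]], [[2, -38.7, 0], [0, 0, 0]], [[2, -38.7, 0], [0, 0, 0]], [[2, -38.7, 0], [0, 0, 0]], [[0, 0, 8], [0, 0, 0]], [[0, 0, 8], [0, 0, 0]], [[0, 0, 0], [0, 0, 0]], [[0, 0, 0], [0, 0, 0]], [[0, 0, 0], [0, 0, 0]], [[0, 0, 0], [0, 0, 0]]]}}

```text
t: 11.83
tool_pos: [0.5148, -0.04, 0.2714]
orientation: [3.069, 0.672, 0.0]
force: [0.8, -0.4, -0.5]
opening: 0.0003
gripper_force: 0.0
```

```bash
python3 - <<'E'
from h import *
delta(np.array([.5145,-.0385,.2475]))
p,d=robot.read_camera("scene");u,v,_=project(robot.calibration("scene"),np.array([.5145,-.0385,.076]));print(u,v)
u,v=int(u),int(v);cv2.imwrite("pics/tag1.png",cv2.resize(p[v-70:v+50,u-80:u+80],None,fx=4,fy=4))
E
```

```text
t 11.8333 pos [ 0.5148 -0.04    0.2714] F [ 0.77 -0.41 -0.55]
world d mm [ -0.3   1.5 -23.9] tool d mm [ 0.3 -1.5 23.9]
310.2696122046466 213.80443263618548
```

View pics/tag1.png

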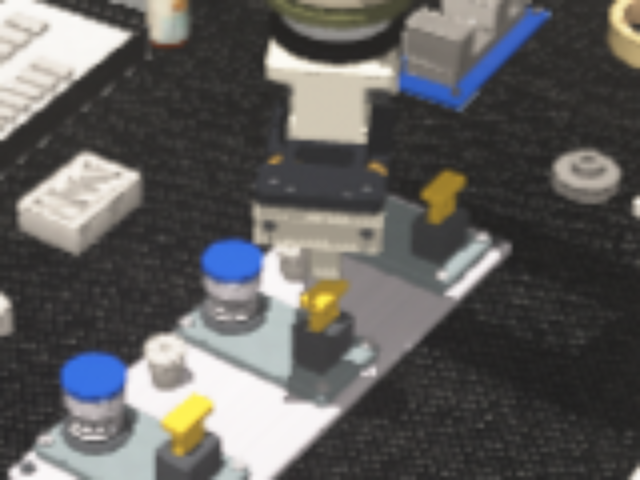

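The closed fingers (about (320,265) in the crop) stand right over the middle tag at (325,300). Now I'll press down.

Request:
{"api": "apply_moves", "payload": {"series": [[[0, -1, 4], [0, 0, 0]], [[0, 0, 3], [0, 0, 0]], [[0, 0, 3], [0, 0, 0]], [[0, 0, 3], [0, 0, 0]], [[0, 0, 3], [0, 0, 0]], [[0, 0, 3], [0, 0, 0]], [[0, 0, 2], [0, 0, 0]], [[0, 0, 0], [0, 0, 0]], [[0, 0, 0], [0, 0, 0]], [[0, 0, 0], [0, 0, 0]], [[0, 0, 0], [0, 0, 0]]]}}

```text
t: 12.8
tool_pos: [0.5138, -0.0379, 0.25]
orientation: [-3.068, -0.675, 0.001]
force: [0.0, -0.1, -0.2]
opening: 0.0007
gripper_force: 0.0
```

Request:
{"api": "apply_moves", "payload": {"series": [[[0, 0, 1.5], [0, 0, 0]], [[0, 0, 1.5], [0, 0, 0]], [[0, 0, 1], [0, 0, 0]], [[0, 0, 0], [0, 0, 0]], [[0, 0, 0], [0, 0, 0]], [[0, 0, 0], [0, 0, 0]]]}}

```text
t: 13.3
tool_pos: [0.5143, -0.038, 0.248]
orientation: [3.068, 0.675, 0.001]
force: [-8.3, 1.5, 17.1]
opening: 0.0005
gripper_force: 8.6
```

The force rises to 17 N at tip height 62 mm, so the tag is on its stop. I'll retreat and check.

Request:
{"api": "apply_moves", "payload": {"series": [[[0, 0, -10], [0, 0, 0]], [[0, 0, -25], [0, 0, 0]], [[0, 0, -35], [0, 0, 0]], [[0, 0, -35], [0, 0, 0]], [[0, 0, -20], [0, 0, 0]], [[0, 0, 0], [0, 0, 0]], [[0, 0, 0], [0, 0, 0]], [[0, 0, 0], [0, 0, 0]]]}}

```text
t: 13.97
tool_pos: [0.5137, -0.038, 0.3702]
orientation: [-3.068, -0.674, 0.002]
force: [-0.6, 0.7, -0.7]
opening: 0.0002
gripper_force: 0.0
```

```bash
python3 - <<'E'
from h import *
s=robot.read_state();print(s["t"],s["tool_pos"],s["force"])
p,d=robot.read_camera("scene");u,v,_=project(robot.calibration("scene"),np.array([.5145,-.0385,.076]))
u,v=int(u),int(v);cv2.imwrite("pics/tag2.png",cv2.resize(p[v-70:v+70,u-90:u+90],None,fx=4,fy=4))
E
```

```text
13.9667 [ 0.51366889 -0.03799688  0.37021044] [-0.64761016  0.67248096 -0.65232551]
```

View pics/tag2.png

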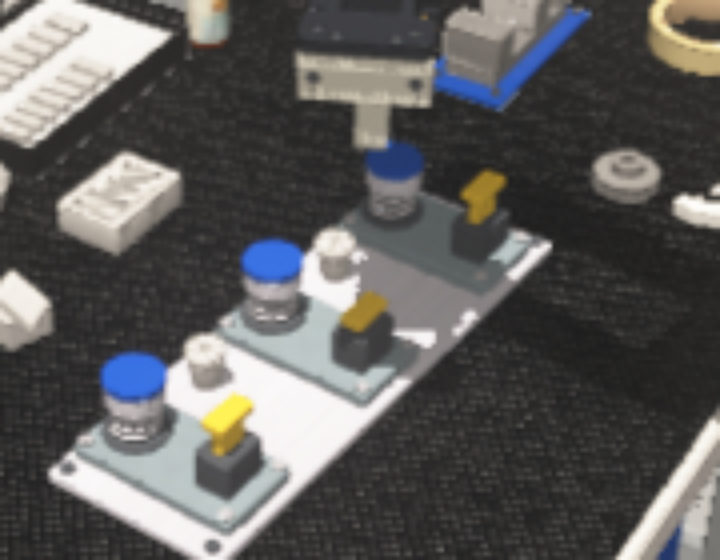

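The middle tag (362,315) is down close to its block. The left tag (228,425) and right tag (482,195) are still up, the collets are standing, and the arm is clear.

```bash
python3 -c "
from plant import robot
print(robot.close_job())"
```

```text
the job is handed in; nothing more can be done
None
```

I pressed the pads in order left, middle, right, found the middle mount softest (about 3.6 N against 7.4 N left and 10.7 N right at near-equal depth), pushed its tag down to the stop, and handed the job in at about 14 s with the other two tags up; the verdict was not shown.

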